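# Build up the citrus press

### The job

Get the citrus press ready: put the juice collector over its post, then the sieve on top of that, then the reaming cone as the cap, pushed fully home on the cross-shaped drive so that it cannot turn loose, all flat and let go. How the drive is turned is not known, so rest the cone lightly on it and turn it until it drops on; never push hard on the press, and leave the saucer, the lemon and the egg in its cup where they are.

Things in the scene. Friction and masses are not known exactly. Their poses are not given: they have to be found in the camera images.
- press: citrus press, fixed: round white motor base, 152 mm across at the foot, 136 at its flat top, 80 mm high. Origin: centre of its underside, on the upright post's axis, z up. Heights above it: round post of 23 mm diameter from 80 to 123 mm, then the drive to 154 mm. Over 35 N on the press (on post or drive, or through the parts stacked on it) counts as forcing it
- drive_top (a point): top of the drive on the post's axis, 154 mm above the press's origin: a round tapered nose, 6 mm across at its top, 14 at its foot (154 to 144 mm), on a steel cross of two upright bars, 21 mm long and 8 wide (123 to 144 mm). The cross stands at any angle about the upright axis and that angle is NOT reported; It turns only stiffly (0.25 N m): a light touch does not move it
- collector: juice collector, first layer: white plastic dish, 128 mm across, floor 4 mm, outer wall 3.5 mm thick and 22 mm high, central hub tube 42 mm in outer diameter up to 30 mm above the underside, round 25.5 mm hole right through. 0.12 kg. Origin: centre of its underside, z up. Hold it by the hub from above. Home: underside on the press's top, 80 mm above the press's origin
- sieve: sieve, second layer: flat steel disc, 104 mm across, 4 mm thick, dark radial slots, no outer wall; central hub tube 42 mm in outer diameter up to 22 mm above the underside, round 25.5 mm hole right through. 0.12 kg. Origin: centre of its underside, z up. Hold it by the hub from above. Home: resting on the collector's hub, 110 mm above the press's origin
- reamer: reaming cone, the cap: white ribbed dome, 62 mm high; lower 28 mm is an upright round skirt 50 mm across (hold here). 0.09 kg. Origin: centre of its underside, z up. In its underside is a cross-shaped slot: two slots 11 mm wide, 40 long, 26 deep, along its x and y
- reamer_mouth (a point): centre of the mouth of the cone's cross-shaped slot, in its underside. It fits the drive at every quarter turn, within about 7 degrees. At a wrong angle the drive's bars hold it up, 144 mm above the press's origin; home when it rests on the sieve's hub, 132 mm above the press's origin
- saucer: bystander: plain white saucer, 120 mm across, 18 mm high, no hole; origin centre of its underside
- lemon: bystander: lemon standing on end, 54 mm across, 64 mm high; origin its underside
- eggcup: bystander: egg in a cup, 46 mm across, 78 mm high; origin its underside
Things that resemble listed ones, but are neither listed nor needed, are in the scene too. Leave any brown or pink look-alike of the sieve alone. Leave any orange or turquoise look-alike of the press alone.

How it is judged:
By the outcome, as a careful person would: the job done as asked, in the order asked, and still so for the second after the job is handed in, with the robot touching nothing.
It also fails if it takes over 72 s, if anything falls off the work surface, if the arm or the gripper's body presses on something with over 40 N, if the wrist force passes 120 N, or if a joint passes its speed limit or range.

### The arm

A 6-joint arm with a two-finger parallel gripper is mounted at the origin on the work surface. World frame = base frame: x ahead of the robot, y to its left, z up, the work surface at z = 0. Lengths are in mm, angles in rad, forces in N, time in s.
With the tool pointing down it reaches from about 375 to 975 mm from the base axis. Payload 3.8 kg.
Tool frame: the origin (TCP) lies at the centre of the arm's flange, where the gripper is bolted on; the fingertips stand 173 mm ahead of it and the grasp point (between the pads) lies 155 mm ahead of it; z points along the fingers, y is the line along which they close (so a half turn about z gives the same grasp; the last joint's range is limited). The gripper opens to 85 mm and grips with 20 to 120 N. Pads are 22 mm wide; open, the fingers measure 114 mm over their backs; the gripper's body (76 mm by 85 mm) begins 54 mm behind the grasp point. The pads swing forward as they close: fully open they stand 13 mm farther back than shut.
Start: joints at [-1.276, 0.264, 1.604, -0, 1.274, -0.037], TCP at [219.873, -638.182, 404.68] pointing down, gripper open.
Joint ranges: [-2.63, 2.63], [-0.94, 2.18], [0.31, 2.57], [-1.31, 4.45], [0, 2.66], [-2.55, 2.55]. Speed limits (rad/s): [2.57, 2.57, 3.14, 3.14, 3.14, 3.14].

### API

Orientations are given as a unit quaternion [x, y, z, w].
In Python, from cell import env gives the robot as it stands.
- The arm moves only by the tool apply_moves, never from a script. Its arguments are lists of equal length, an entry for each row: "claw": the finger opening in mm, from 0 to 85.4; "translation": the shift along the tool's x, y, z in mm, a list of three; "spin": the turn about the tool's z in rad. A call has exactly 10 rows; each row shifts and turns the commanded pose from where the row before left it, along the tool's axes as they then stand; what a row does not reach is not made up. A row lasts 1/8 s, in which the tool goes at most 62.5 mm and 10.7 degrees, less where a joint would pass 70% of its speed; a pose out of reach is approached as far as the arm can. A call with a gripper value outside its range is refused whole. The fingers move at their own pace and stop on an object; "force" is the grip in N (left out, the last holds). Time passes only in rows, so rows that do not move let the fingers close, or fill a call up. It gives the time, the measured TCP pose, the force, the opening and the grip force at its end, in the units of the state.
- env.state(): the state, without advancing time (a new reading comes with each control period).
- env.capture(name): name is "side" or "top"; returns (picture, depth): 400x640x3 uint8, blue, green, red; 400x640 float32, mm along the optical axis (not along the pixel's ray), 0 where there is no reading.
- env.get_calibration(name): a dict with "K" (3x3 intrinsics, pixels), "k1" (the pictures are not rectified: a ray, as slopes to the right and down, at radius r is drawn at 1 + k1 r^2 times it, then the intrinsics apply), "world_from_camera" (4x4, takes a point from camera to world coordinates). Camera axes: x right, y down, z forward; pixel columns grow to the right and rows downward; lengths in mm; the calibration is good to about 2 mm. A picture is of the moment at which its call begins. get_calibration takes no time and is no camera call.
- env.sign_off(): hands the job in; it is judged then, once.
The state is a dict: "time": time; "qpos": joint angles; "qvel": joint speeds; "tau": joint torques, N m; "position": TCP position; "orientation": TCP orientation; "ft_force": force on the tool from outside, world axes, zero at the start; "ft_torque": the same for the moment, N m; "opening": opening from 0.0 (shut) to 1.0 (fully open); "finger_force": force on a finger pad.
Only numpy, scipy, OpenCV 4.12 (cv2) and the standard library are available. Lean on these libraries where they do the work, as an engineer would, in place of code of your own. Each camera call takes 0.05 s, during which the arm holds its last target. There are 200 camera calls.

## Working session

There is one attempt and no reset: what is moved stays moved. The work goes in short steps, Python scripts to look and compute and a tool call to move; the robot and the scene stay as the last step left them, time stands still between calls to the robot, and variables do not carry over. Pictures are saved under pics/ and viewed, at most 10 in all, crops included, and the job is handed in when it is done.

Besides the shell and the picture viewer there is one more tool, called after "Request:" in YAML: its name, and indented under it one key for each argument. apply_moves: Moves the arm, as the interface text tells. Its arguments: {"type":"object","properties":{"claw":{"type":"array"},"translation":{"type":"array"},"spin":{"type":"array"},"force":{"type":"number"}},"required":["claw","translation","spin"]}

```bash
mkdir -p pics
cat > h.py <<'E'
import numpy as np, cv2
from cell import env
def cap(n):
    p,d=env.capture(n); np.savez('%s.npz'%n,p=p,d=d); return p,d
def world(n,d):
    c=env.get_calibration(n);K=np.array(c["K"]);T=np.array(c["world_from_camera"])
    h,w=d.shape;u,v=np.meshgrid(np.arange(w),np.arange(h))
    p=cv2.undistortPoints(np.stack([u,v],-1).reshape(-1,1,2).astype(np.float64),K,np.array([c["k1"],0,0,0.])).reshape(h,w,2)
    P=np.concatenate([p*d[...,None],d[...,None]],-1)
    return P@T[:3,:3].T+T[:3,3]
E
python3 - <<'E'
from h import *
for n in("top","side"):
    p,d=cap(n); cv2.imwrite(f'pics/{n}0.png',p); c=env.get_calibration(n); print(n,np.round(c["world_from_camera"],2).tolist(),c["K"],c["k1"])
print(env.state())
E
```

```text
top [[-0.02, -0.99, 0.13, 323.46], [-1.0, 0.02, 0.0, 9.84], [-0.01, -0.13, -0.99, 1297.35], [0.0, 0.0, 0.0, 1.0]] [[453.10909386   0.         312.67138278]
 [  0.         453.10909386 194.03438828]
 [  0.           0.           1.        ]] 0.011910624191224824
side [[-0.71, -0.49, 0.5, -201.08], [-0.7, 0.49, -0.52, 717.22], [0.01, -0.72, -0.69, 1085.33], [0.0, 0.0, 0.0, 1.0]] [[511.76785033   0.         326.22207433]
 [  0.         511.76785033 206.95257298]
 [  0.           0.           1.        ]] -0.08151205798199111
{'time': 0.1, 'qpos': array([-1.27591890e+00,  2.64697850e-01,  1.60528200e+00,  3.26439231e-05,
        1.27370520e+00, -3.68910994e-02]), 'qvel': array([ 0.00144836,  0.00020358, -0.00254538,  0.00053632, -0.00076618,
        0.0006946 ]), 'tau': array([-2.44252342e-04, -5.16706681e+01, -3.68589842e+01, -8.71964926e-05,
        6.28562935e-03, -1.78494565e-05]), 'position': array([ 219.77368155, -637.87998365,  403.4485875 ]), 'orientation': array([ 9.86272979e-01,  1.65119700e-01, -1.19106102e-04, -1.03951270e-03]), 'ft_force': array([ 0.2073303 ,  0.00933668, -0.07570229]), 'ft_torque': array([ 0.00949243, -0.02646575,  0.0258313 ]), 'finger_force': 0.0, 'opening': 1.0022390757746418}
```

View pics/top0.png

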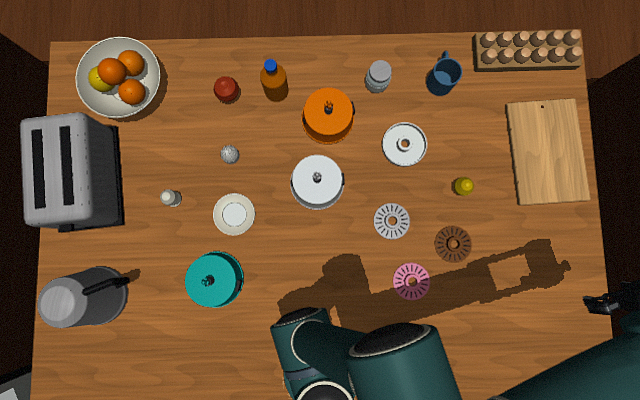

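View pics/side0.png

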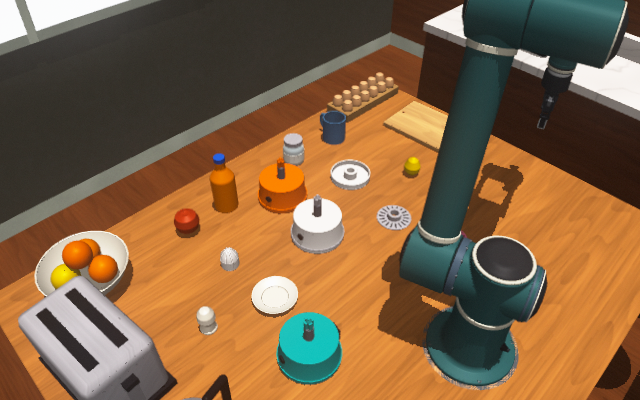

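Top view candidates:
- **Press:** white (317,178). Orange (328,112) and turquoise (213,279) are look-alikes.
- **Collector:** dish with hub (404,144). The saucer at (234,214) has no hub.
- **Sieve:** steel (392,220). Brown (453,244) and pink (411,281) are look-alikes.
- **Reamer:** ribbed dome (230,154). The egg cup is at (170,198), and the lemon at (464,186).

Next I'll measure these and check them in one close crop.

```bash
cat > m.py <<'E'
from h import *
from scipy.optimize import least_squares
def circ(x,y,R=None):
    c0=[x.mean(),y.mean()]
    if R: r=least_squares(lambda c:np.hypot(x-c[0],y-c[1])-R,c0,loss='soft_l1')
    else: r=least_squares(lambda c:np.hypot(x-c[0],y-c[1])-c[2],c0+[30],loss='soft_l1')
    return np.round(r.x,1)
def edge(W,sel):
    # outer boundary via min enclosing circle & centroid of hull
    P=W[sel][:,:2].astype(np.float32); h=cv2.convexHull(P)[:,0]; return circ(h[:,0],h[:,1])
if __name__=="__main__":
    for n,its in (("top",dict(press=(317,182),coll=(404,144),sieve=(392,220),ream=(230,154),egg=(170,198),sauc=(234,214),lemon=(464,186),table=(320,240))),("side",dict(press=(317,235),coll=(350,174),sieve=(394,217),ream=(230,259)))):
        f=np.load(n+'.npz');W=world(n,f['d'])
        for k,(u,v) in its.items():
            w=W[v-32:v+33,u-32:u+33];
            c=np.nanmedian(W[v-2:v+3,u-2:u+3].reshape(-1,3),0)
            s=np.hypot(w[...,0]-c[0],w[...,1]-c[1])<90
            z=w[s][:,2]
            print(n,k,np.round(c,1),'zmax',z.max().round(1))
            for lo,hi in ((2.5,9),(10,16),(17,24),(25,33),(33,50),(50,66),(74,86),(100,125),(125,160)):
                q=s&(w[...,2]>lo)&(w[...,2]<hi)
                if q.sum()>12: print('   ',lo,hi,q.sum(),w[q].mean(0).round(1),edge(w,q))
E
python3 m.py
python3 - <<'E'
from h import *
a=np.load('top.npz')['p'];b=np.load('side.npz')['p']
L=[(a,317,178),(a,404,144),(a,392,220),(a,230,154),(b,317,222),(b,230,259)]
t=[cv2.resize(i[v-32:v+32,u-32:u+32],(260,260),interpolation=cv2.INTER_CUBIC) for i,u,v in L]
cv2.imwrite('pics/crop.png',np.vstack([np.hstack(t[:3]),np.hstack(t[3:])]))
E
```

```text
top press [508.8   3.3  97.8] zmax 156.0
    2.5 9 135 [473.5  11.2   4. ] [509.5   3.4  88.7]
    10 16 51 [477.1   4.1  14.2] [519.8   4.5  76.5]
    17 24 102 [475.9  14.7  19.9] [518.9   4.8  75.6]
    25 33 56 [467.3  -2.8  28.5] [521.8   3.9  73.8]
    33 50 41 [468.9  11.6  41.4] [522.1   4.   71.7]
    50 66 79 [490.9 -11.5  57.9] [524.7   3.3  73.5]
    74 86 1831 [518.4   4.2  79.9] [519.    4.3  67.5]
    100 125 19 [512.2   4.5 116.2] [518.1   4.7  10.4]
    125 160 54 [518.2   4.3 144.3] [519.5   4.4  10.4]
top coll [ 6.304e+02 -2.540e+02  2.000e-01] zmax 35.6
    2.5 9 999 [ 629.8 -253.4    4.8] [ 631.2 -253.7   88.2]
    10 16 84 [ 626.8 -248.1   12.7] [ 625.5 -249.2   63.1]
    17 24 172 [ 627.1 -249.3   20.6] [ 627.  -250.1   64. ]
    25 33 124 [ 627.3 -250.1   28.7] [ 626.2 -249.5   62.5]
top sieve [ 409.5 -209.6   -0.9] zmax 27.4
    2.5 9 981 [ 405.1 -206.5    4.6] [ 408.8 -208.8   88.5]
    10 16 29 [ 409.8 -202.3   12. ] [ 410.5 -196.6   40. ]
    17 24 92 [ 406.1 -205.5   21.2] [ 405.8 -205.6   20.1]
top ream [600.2 244.5  55.3] zmax 64.8
    2.5 9 518 [601.8 
[... 1766 characters left out ...]
    17 24 181 [ 625.8 -244.3   20.4] [ 628.8 -249.1   65.2]
    25 33 83 [ 629.4 -245.4   28.3] [ 627.  -245.9   62.6]
side sieve [ 398.9 -191.    20.5] zmax 26.2
    2.5 9 588 [ 405.4 -192.2    4.7] [ 400.2 -189.7   87. ]
    10 16 33 [ 406.8 -200.9   13.3] [ 398.7 -207.6   25. ]
    17 24 74 [ 408.  -203.9   20.9] [ 408.7 -205.5   20.4]
side ream [592.9 263.4  41. ] zmax 65.5
    2.5 9 333 [589.  261.6   3.8] [593.  263.3  86.7]
    10 16 28 [596.3 269.7  13. ] [609.7 257.   24.3]
    17 24 30 [594.5 262.1  20.5] [609.  255.6  24.7]
    25 33 49 [595.9 263.   29.4] [609.4 255.6  25.1]
    33 50 129 [600.5 260.8  42.1] [608.  256.9  24. ]
    50 66 88 [606.5 257.7  56.3] [608.1 257.4  17.2]
```

View pics/crop.png

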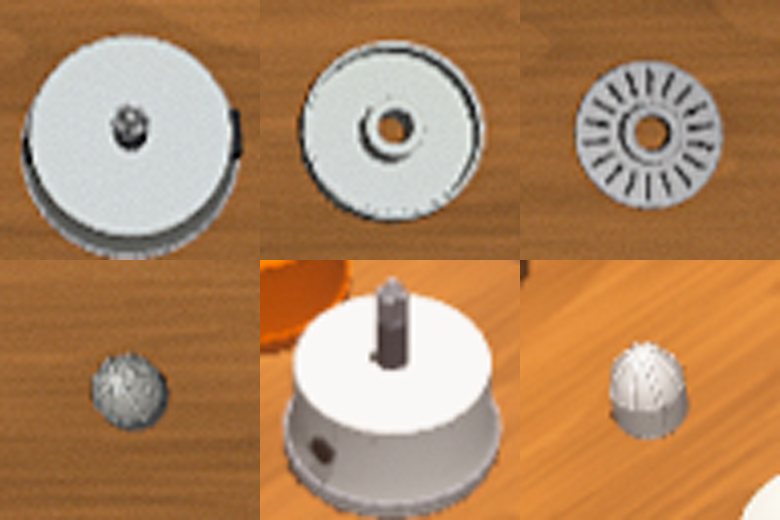

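The crop shows:
- White press with grey drive, (130,125) in the first tile.
- White dish with hub and hole, the collector.
- Steel sieve.
- Ribbed cone with an upright skirt, the reamer.

The choices hold. I'll start by turning the tool to yaw 90°, so tool x = world y and tool y = world x.

Request:
apply_moves:
  claw: [65, 65, 65, 65, 65, 65, 65, 65, 65, 65]
  translation:
    - [0, 0, 0]
    - [0, 0, 0]
    - [0, 0, 0]
    - [0, 0, 0]
    - [0, 0, 0]
    - [0, 0, 0]
    - [0, 0, 0]
    - [40, 40, 0]
    - [40, 40, 0]
    - [40, 40, 0]
  spin: [-0.177, -0.177, -0.177, -0.177, -0.177, -0.177, -0.177, 0, 0, 0]
  force: 30

```text
time: 1.35
position: [340.6, -516.9, 404.0]
orientation: [0.707, 0.707, 0.0, -0.0]
ft_force: [-0.1, -0.9, 0.5]
opening: 0.763
finger_force: 0.0
```

Request:
apply_moves:
  claw: [65, 65, 65, 65, 65, 65, 65, 65, 65, 65]
  translation:
    - [38, 41, 20]
    - [38, 41, 20]
    - [38, 41, 20]
    - [38, 41, 20]
    - [38, 41, 20]
    - [38, 41, 20]
    - [38, 41, 20]
    - [0, 0, 0]
    - [0, 0, 0]
    - [0, 0, 0]
  spin: [0, 0, 0, 0, 0, 0, 0, 0, 0, 0]

```text
time: 2.6
position: [626.2, -253.3, 265.3]
orientation: [0.708, 0.707, -0.0, 0.0]
ft_force: [1.1, 0.3, -0.1]
opening: 0.761
finger_force: 0.0
```

Run:
```python
from h import *
print(env.state()['position'])
T=[]
for n,u,v in (("top",404,144),("side",350,174)):
    p,d=cap(n);W=world(n,d)
    q=p[max(v-75,0):v+75,u-75:u+75]; T.append(cv2.resize(q,(390,390),interpolation=cv2.INTER_CUBIC))
    # gripper points
    w=W[(W[...,2]>60)&(W[...,2]<125)&(abs(W[...,0]-628)<90)&(abs(W[...,1]+250)<60)]
    if len(w): print(n,len(w),w.mean(0),w.min(0),w.max(0))
cv2.imwrite('pics/g1.png',np.hstack(T))
```

```text
[ 626.23074864 -253.31011662  265.26243123]
side 86 [ 625.53635061 -247.48778976  112.19407089] [ 577.20640069 -261.11175606   96.69529104] [ 672.66089514 -234.87770025  124.91416071]
```

View pics/g1.png

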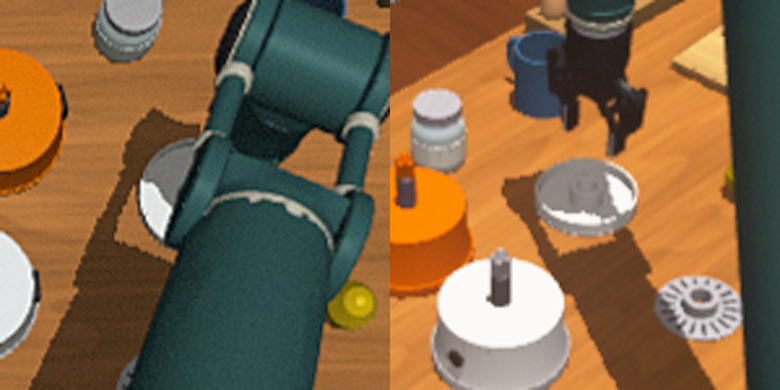

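The side view shows the fingers above the collector at (585,190), clear of the hub. The arm hides it in the top view. Lowering and gripping next.

Request:
apply_moves:
  claw: [65, 65, 65, 65, 65, 65, 36, 36, 36, 36]
  translation:
    - [4, 2, 20]
    - [0, 0, 22]
    - [0, 0, 22]
    - [0, 0, 20]
    - [0, 0, 0]
    - [0, 0, 0]
    - [0, 0, 0]
    - [0, 0, 0]
    - [0, 0, 0]
    - [0, 0, 0]
  spin: [0, 0, 0, 0, 0, 0, 0, 0, 0, 0]
  force: 40

```text
time: 3.95
position: [629.7, -248.5, 182.4]
orientation: [0.707, 0.707, 0.001, 0.001]
ft_force: [-0.7, 0.5, 4.8]
opening: 0.479
finger_force: 41.0
```

Request:
apply_moves:
  claw: [36, 36, 36, 36, 36, 36, 36, 36, 36, 36]
  translation:
    - [0, 0, -30]
    - [0, 0, -60]
    - [0, 0, -60]
    - [25, -11, -35]
    - [50, -22, 0]
    - [50, -22, 0]
    - [50, -22, 0]
    - [50, -22, 0]
    - [25, -11, 0]
    - [0, 0, 0]
  spin: [0, 0, 0, 0, 0, 0, 0, 0, 0, 0]
  force: 40

```text
time: 5.2
position: [517.6, 3.4, 365.1]
orientation: [0.706, 0.708, -0.0, -0.001]
ft_force: [0.6, -0.1, -1.2]
opening: 0.478
finger_force: 41.0
```

```bash
cat > s.py <<'E'
from m import *
import sys
# usage: s.py name pic ; crop around press in side view, enlarged
def show(pic,u=317,v=180,r=75,n="side"):
    p,d=cap(n); cv2.imwrite('pics/%s.png'%pic,cv2.resize(p[max(v-r,0):v+r,u-r:u+r],(600,600),interpolation=cv2.INTER_CUBIC)); return p,world(n,d)
if __name__=="__main__":
    p,W=show(sys.argv[1]); st=env.state(); print(st['position'].round(1),st['ft_force'].round(1),st['opening'])
    for lo in range(int(sys.argv[2]),int(sys.argv[3]),4):
        s=(W[...,2]>lo)&(W[...,2]<lo+4)&(np.hypot(W[...,0]-520,W[...,1]-6)<80)
        if s.sum()>8: print(lo,s.sum(),W[s].mean(0).round(1),edge(W,s))
E
python3 s.py g2 170 215
```

```text
[518.3   2.4 365.3] [-0.1 -0.9 -1.6] 0.47608825429488366
182 160 [514.6   8.6 184.9] [516.5   3.6  61.1]
186 391 [513.5  10.7 187.7] [515.5   4.6  62.5]
190 112 [510.5  19.8 191.9] [516.    4.4  62.8]
194 106 [497.9  20.4 196. ] [516.5   4.1  63.6]
198 88 [504.4  21.1 199.9] [515.5   4.6  62.8]
202 148 [506.5  19.3 204.1] [515.8   3.5  63.4]
206 69 [511.9  14.3 207.7] [514.8   5.1  62.4]
210 54 [519.3   8.8 212.3] [510.5   1.5  25.5]
214 33 [518.9  10.5 215.7] [515.3  -3.1  31.2]
```

View pics/g2.png

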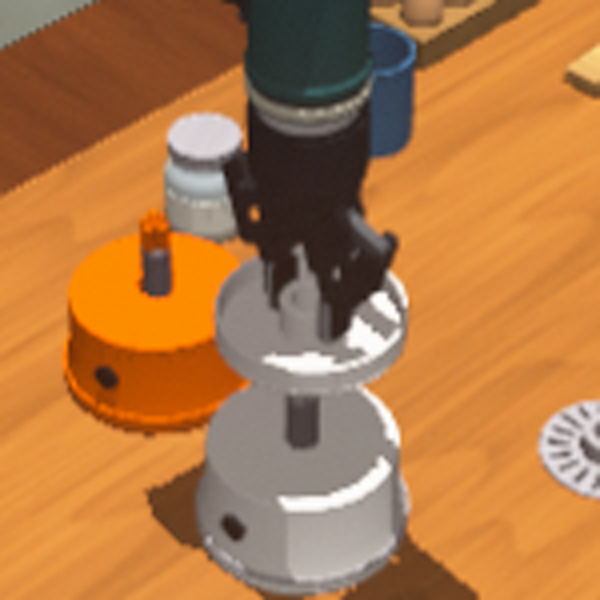

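The side view shows the dish held level above the post: dish centre about (312,320) in the crop, post (302,420). I'll fit both outlines in the same camera to get the relative offset.

```bash
cat > f.py <<'E'
from m import *
def proj(n,P):
    c=env.get_calibration(n);T=np.linalg.inv(np.array(c["world_from_camera"]))
    q=P@T[:3,:3].T+T[:3,3]
    return cv2.projectPoints(q,np.zeros(3),np.zeros(3),np.array(c["K"]),np.array([c["k1"],0,0,0.]))[0][:,0]
def fit(n,mask,discs,c0,bad=None,free=False):
    """mask outline -> centre of stacked discs [(z,R)..]; bad: pixels to ignore near"""
    k,_=cv2.findContours(mask.astype(np.uint8),cv2.RETR_EXTERNAL,cv2.CHAIN_APPROX_NONE)
    pts=max(k,key=len)[:,0]
    if bad is not None:
        b=cv2.dilate(bad.astype(np.uint8),np.ones((7,7))); pts=pts[b[pts[:,1],pts[:,0]]==0]
    a=np.linspace(0,2*np.pi,180)
    def res(c):
        P=np.concatenate([np.c_[c[0]+R*np.cos(a),c[1]+R*np.sin(a),0*a+z] for z,R in discs])
        h=cv2.convexHull(proj(n,P).astype(np.float32))
        return np.array([cv2.pointPolygonTest(h,(float(u),float(v)),True) for u,v in pts])-0.5
    r=least_squares(res,c0,loss='soft_l1',f_scale=0.4,diff_step=1e-3)
    e=res(r.x); return r.x.round(2),len(pts),np.median(abs(e)).round(2)
E
python3 - <<'E'
from f import *
for n,cc in (("side",(317,225)),("top",(317,182))):
    p=cv2.imread(f'pics/{n}0.png').astype(int)
    Y,X=np.indices(p.shape[:2])
    near=np.hypot(X-cc[0],Y-cc[1])<45
    for t in ((215,235) if n=="side" else (170,190)):
        m=near&(p.min(2)>t)
        k,l,s,c=cv2.connectedComponentsWithStats(m.astype(np.uint8)); i=1+s[1:,4].argmax()
        m=cv2.morphologyEx((l==i).astype(np.uint8),cv2.MORPH_OPEN,np.ones((3,3)))
        bad=near&(p.max(2)<130)&(Y<cc[1]-8) if n=="side" else near*0
        print(n,t,s[i],fit(n,m,[(80,68)],[520,6.],bad))
f=np.load('side.npz');p=f['p'];W=world('side',f['d']);z=W[...,2]
nr=np.hypot(W[...,0]-518,W[...,1]-4)<75
m=nr&(z>176)&(z<210)&(p.max(2)>60)
bad=nr&((z>212)|((p.max(2)<60)&(z>176)))
for dz in(0,1): print(fit('side',m,[(183+dz,64),(205+dz,64)],[518,4.],bad))
E
```

```text
side 215 [ 294  199   48   33 1102] (array([522.26,   6.21]), 103, np.float64(0.3))
side 235 [ 294  199   47   33 1043] (array([522.96,   5.74]), 99, np.float64(0.68))
top 170 [ 292  155   50   49 1796] (array([520.62,   3.61]), 136, np.float64(0.32))
top 190 [ 293  156   49   47 1742] (array([520.89,   3.74]), 135, np.float64(0.6))
(array([518.8 ,   0.76]), 87, np.float64(0.26))
(array([518.04,   1.51]), 87, np.float64(0.27))
```

Request:
apply_moves:
  claw: [36, 36, 36, 36, 36, 36, 36, 36, 36, 36]
  translation:
    - [4.5, 4, 0]
    - [0, 0, 7]
    - [0, 0, 10]
    - [0, 0, 8]
    - [0, 0, 6]
    - [0, 0, 4]
    - [0, 0, 2]
    - [0, 0, 0]
    - [0, 0, 0]
    - [0, 0, 0]
  spin: [0, 0, 0, 0, 0, 0, 0, 0, 0, 0]

```text
time: 6.5
position: [523.0, 6.3, 329.0]
orientation: [0.707, 0.707, 0.0, 0.0]
ft_force: [-0.2, -0.8, -1.1]
opening: 0.483
finger_force: 41.0
```

Run:
```python
from f import *
p,d=cap('side');W=world('side',d);z=W[...,2]
nr=np.hypot(W[...,0]-521,W[...,1]-6)<75
st=env.state();b=st['position'][2]-182.3;print(st['position'],st['ft_force'],b)
m=nr&(z>b-7)&(z<b+27)&(p.max(2)>60)
bad=nr&((z>b+29)|((p.max(2)<60)&(z>b-7)))
print(fit('side',m,[(b,64),(b+22,64)],[521,6.],bad))
```

```text
[522.95843566   6.3422816  328.94623783] [-0.39806389 -0.24056971 -2.07550458] 146.64623783246878
(array([524.55,   3.96]), 85, np.float64(0.24))
```

Request:
apply_moves:
  claw: [36, 36, 36, 36, 36, 36, 36, 36, 36, 36]
  translation:
    - [0.5, -0.5, 1]
    - [0, 0, 1]
    - [0, 0, 1]
    - [0, 0, 1]
    - [0, 0, 0.5]
    - [0, 0, 0]
    - [0, 0, 0]
    - [0, 0, 0]
    - [0, 0, 0]
    - [0, 0, 0]
  spin: [0, 0, 0, 0, 0, 0, 0, 0, 0, 0]

```text
time: 7.8
position: [522.4, 6.8, 324.2]
orientation: [0.707, 0.707, 0.0, -0.0]
ft_force: [-0.0, 0.9, -0.4]
opening: 0.479
finger_force: 41.0
```

Request:
apply_moves:
  claw: [36, 36, 36, 36, 36, 36, 36, 36, 36, 36]
  translation:
    - [0, 0, 1]
    - [0, 0, 1]
    - [0, 0, 1]
    - [0, 0, 1]
    - [0, 0, 1]
    - [0, 0, 1]
    - [0, 0, 0]
    - [0, 0, 0]
    - [0, 0, 0]
    - [0, 0, 0]
  spin: [0, 0, 0, 0, 0, 0, 0, 0, 0, 0]

```text
time: 9.05
position: [522.4, 6.8, 318.2]
orientation: [0.707, 0.707, 0.0, 0.0]
ft_force: [-0.4, 0.5, -1.2]
opening: 0.482
finger_force: 41.0
```

Request:
apply_moves:
  claw: [36, 36, 36, 36, 36, 36, 36, 36, 36, 36]
  translation:
    - [0, 0, 3]
    - [0, 0, 3]
    - [0, 0, 3]
    - [0, 0, 2]
    - [0, 0, 1.5]
    - [0, 0, 1.5]
    - [0, 0, 1]
    - [0, 0, 0]
    - [0, 0, 0]
    - [0, 0, 0]
  spin: [0, 0, 0, 0, 0, 0, 0, 0, 0, 0]

```text
time: 10.3
position: [522.4, 6.8, 303.3]
orientation: [0.707, 0.707, 0.0, 0.0]
ft_force: [0.5, 0.4, -2.0]
opening: 0.482
finger_force: 41.0
```

Request:
apply_moves:
  claw: [36, 36, 36, 36, 36, 36, 36, 36, 36, 36]
  translation:
    - [0, 0, 4]
    - [0, 0, 6]
    - [0, 0, 7]
    - [0, 0, 7]
    - [0, 0, 6]
    - [0, 0, 4]
    - [0, 0, 3]
    - [0, 0, 2]
    - [0, 0, 0]
    - [0, 0, 0]
  spin: [0, 0, 0, 0, 0, 0, 0, 0, 0, 0]

```text
time: 11.55
position: [522.5, 6.8, 264.4]
orientation: [0.707, 0.707, 0.0, 0.0]
ft_force: [-0.2, 0.3, -2.5]
opening: 0.476
finger_force: 41.0
```

Request:
apply_moves:
  claw: [36, 36, 36, 65, 65, 65, 65, 65, 65, 65]
  translation:
    - [0, 0, 1]
    - [0, 0, 0.5]
    - [0, 0, 0]
    - [0, 0, 0]
    - [0, 0, 0]
    - [0, 0, 0]
    - [0, 0, -5]
    - [0, 0, -40]
    - [0, 0, -50]
    - [0, 0, -55]
  spin: [0, 0, 0, 0, 0, 0, 0, 0, 0, 0]

```text
time: 12.8
position: [521.9, 6.8, 413.9]
orientation: [0.707, 0.707, -0.0, -0.0]
ft_force: [2.1, -0.3, 0.1]
opening: 0.761
finger_force: 0.0
```

Run:
```python
from f import *
p,d=cap('side');W=world('side',d);z=W[...,2]
nr=np.hypot(W[...,0]-521,W[...,1]-6)<75
st=env.state();print(st['position'],st['ft_force'])
for lo in (82,88,98,108): 
    s=nr&(z>lo)&(z<lo+6); print(lo,s.sum(),W[s].mean(0).round(1))
b=80
m=nr&(z>b+1)&(z<b+27)
print(fit('side',m,[(b,64),(b+22,64)],[521,6.]))
Y,X=np.indices(z.shape)
m=(np.hypot(X-394,Y-217)<30)&(z>2.2)&(z<30)
print('sieve',m.sum(),fit('side',m.astype(np.uint8),[(0,52),(4,52)],[408,-205.]))
```

```text
[524.2364935    6.79039909 423.41185664] [ 2.9878734  -0.1800129   5.36653448]
82 645 [520.3   7.5  84.8]
88 158 [516.5  11.9  90.8]
98 191 [516.1  10.4 101. ]
108 73 [518.   11.  110.7]
(array([522.39,   5.26]), 132, np.float64(0.3))
sieve 938 (array([ 409.96, -206.46]), 174, np.float64(0.95))
```

Request:
apply_moves:
  claw: [65, 65, 65, 65, 65, 65, 65, 65, 65, 65]
  translation:
    - [-42, -22, 10]
    - [-42, -23, 35]
    - [-42, -23, 35]
    - [-42, -23, 35]
    - [-44, -22, 35]
    - [0, 0, 25]
    - [0, 0, 25]
    - [0, 0, 10]
    - [0, 0, 0]
    - [0, 0, 0]
  spin: [0, 0, 0, 0, 0, 0, 0, 0, 0, 0]

```text
time: 14.1
position: [410.1, -205.4, 203.8]
orientation: [0.707, 0.707, 0.0, 0.001]
ft_force: [0.1, -0.4, 0.4]
opening: 0.761
finger_force: 0.0
```

Request:
apply_moves:
  claw: [65, 65, 65, 65, 36, 36, 36, 36, 36, 36]
  translation:
    - [0, 0, 14]
    - [0, 0, 10]
    - [0, 0, 2]
    - [0, 0, 0]
    - [0, 0, 0]
    - [0, 0, 0]
    - [0, 0, 0]
    - [0, 0, 0]
    - [0, 0, -30]
    - [0, 0, -50]
  spin: [0, 0, 0, 0, 0, 0, 0, 0, 0, 0]
  force: 40

```text
time: 15.35
position: [407.9, -204.4, 255.1]
orientation: [0.707, 0.707, -0.001, -0.003]
ft_force: [0.6, -1.1, -1.4]
opening: 0.473
finger_force: 41.0
```

Request:
apply_moves:
  claw: [36, 36, 36, 36, 36, 36, 36, 36, 36, 36]
  translation:
    - [0, 0, -50]
    - [20, 11, -50]
    - [45, 24, -7]
    - [45, 24, 0]
    - [45, 24, 0]
    - [40, 21, 0]
    - [17, 8, 0]
    - [0, 0, 0]
    - [0, 0, 0]
    - [0, 0, 0]
  spin: [0, 0, 0, 0, 0, 0, 0, 0, 0, 0]

```text
time: 16.6
position: [520.9, 5.7, 363.5]
orientation: [0.708, 0.707, -0.0, -0.0]
ft_force: [0.5, -0.2, -1.8]
opening: 0.471
finger_force: 41.0
```

```bash
cat > sv.py <<'E'
from f import *
p,d=cap('side');W=world('side',d);z=W[...,2]
st=env.state();b=st['position'][2]-178;print(st['position'],st['ft_force'],b)
nr=np.hypot(W[...,0]-521,W[...,1]-6)<62
m=nr&(z>b-6)&(z<b+8)
bad=nr&(z>b+10)
print(m.sum(),fit('side',m,[(b,52),(b+4,52)],[521,6.],bad))
cv2.imwrite('pics/sv.png',cv2.resize(p[80:280,240:400],(640,800))[:600])
E
python3 sv.py
```

```text
[520.97193005   5.7384456  363.65183383] [-0.08960471 -0.7212017  -1.4661721 ] 185.651833825709
469 (array([522.61,   3.34]), 53, np.float64(0.2))
```

View pics/sv.png

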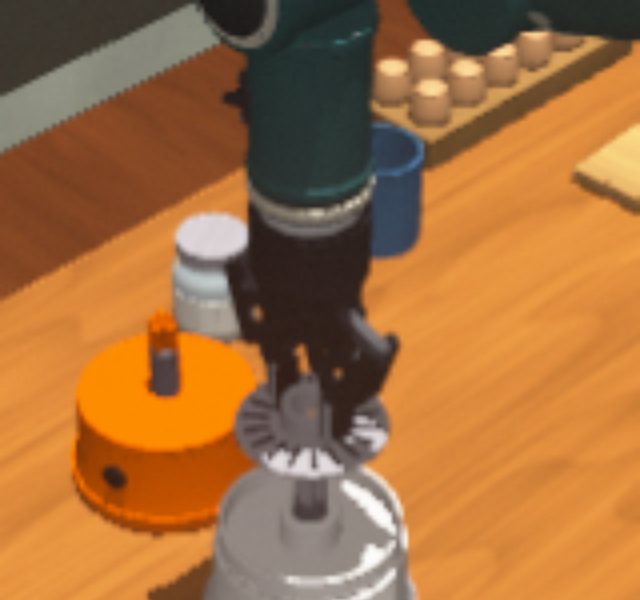

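The sieve is level over the post, disc centre about (312,425), and sits in the hand with the same offset as the collector did. The same TCP target applies.

Request:
apply_moves:
  claw: [36, 36, 36, 36, 36, 36, 36, 36, 36, 36]
  translation:
    - [1, 1.5, 0]
    - [0, 0, 8]
    - [0, 0, 10]
    - [0, 0, 9]
    - [0, 0, 6]
    - [0, 0, 4]
    - [0, 0, 2]
    - [0, 0, 0]
    - [0, 0, 0]
    - [0, 0, 0]
  spin: [0, 0, 0, 0, 0, 0, 0, 0, 0, 0]

```text
time: 17.9
position: [523.0, 7.8, 325.0]
orientation: [0.707, 0.707, 0.0, 0.0]
ft_force: [-0.9, -0.4, -0.7]
opening: 0.469
finger_force: 41.0
```

Request:
apply_moves:
  claw: [36, 36, 36, 36, 36, 36, 36, 36, 36, 36]
  translation:
    - [0, 0, 1]
    - [0, 0, 1]
    - [0, 0, 1]
    - [0, 0, 1]
    - [0, 0, 1]
    - [0, 0, 0]
    - [0, 0, 0]
    - [0, 0, 0]
    - [0, 0, 0]
    - [0, 0, 0]
  spin: [0, 0, 0, 0, 0, 0, 0, 0, 0, 0]

```text
time: 19.15
position: [523.0, 7.7, 319.7]
orientation: [0.707, 0.707, -0.0, 0.0]
ft_force: [1.1, -2.3, -2.2]
opening: 0.471
finger_force: 40.9
```

Request:
apply_moves:
  claw: [36, 36, 36, 36, 36, 36, 36, 36, 36, 36]
  translation:
    - [-0.8, -0.5, 0]
    - [0, 0, 1]
    - [0, 0, 1]
    - [0, 0, 1]
    - [0, 0, 1]
    - [0, 0, 1]
    - [0, 0, 1]
    - [0, 0, 0]
    - [0, 0, 0]
    - [0, 0, 0]
  spin: [0, 0, 0, 0, 0, 0, 0, 0, 0, 0]

```text
time: 20.4
position: [522.4, 7.0, 313.6]
orientation: [0.707, 0.707, -0.0, -0.0]
ft_force: [1.0, -1.8, -1.4]
opening: 0.472
finger_force: 41.0
```

Request:
apply_moves:
  claw: [36, 36, 36, 36, 36, 36, 36, 36, 36, 36]
  translation:
    - [0, 0, 2]
    - [0, 0, 3]
    - [0, 0, 3]
    - [0, 0, 2]
    - [0, 0, 1.5]
    - [0, 0, 1.5]
    - [0, 0, 1]
    - [0, 0, 1]
    - [0, 0, 0]
    - [0, 0, 0]
  spin: [0, 0, 0, 0, 0, 0, 0, 0, 0, 0]

```text
time: 21.65
position: [522.4, 7.0, 298.7]
orientation: [0.707, 0.707, 0.0, 0.0]
ft_force: [1.2, -4.2, 0.8]
opening: 0.472
finger_force: 41.1
```

Request:
apply_moves:
  claw: [36, 36, 36, 36, 36, 36, 36, 36, 36, 36]
  translation:
    - [-1, 0.2, 0]
    - [0, 0, 2]
    - [0, 0, 2]
    - [0, 0, 2]
    - [0, 0, 1]
    - [0, 0, 1]
    - [0, 0, 0.5]
    - [0, 0, 0.5]
    - [0, 0, 0]
    - [0, 0, 0]
  spin: [0, 0, 0, 0, 0, 0, 0, 0, 0, 0]

```text
time: 22.9
position: [522.6, 6.0, 289.7]
orientation: [0.707, 0.707, 0.0, 0.0]
ft_force: [0.4, 0.3, -1.0]
opening: 0.471
finger_force: 41.0
```

Sideways force is gone. Setting it down, releasing and going up.

Request:
apply_moves:
  claw: [36, 36, 36, 65, 65, 65, 65, 65, 65, 65]
  translation:
    - [0, 0, 1]
    - [0, 0, 0.5]
    - [0, 0, 0]
    - [0, 0, 0]
    - [0, 0, 0]
    - [0, 0, 0]
    - [0, 0, -5]
    - [0, 0, -40]
    - [0, 0, -50]
    - [0, 0, -40]
  spin: [0, 0, 0, 0, 0, 0, 0, 0, 0, 0]

```text
time: 24.15
position: [522.7, 6.0, 425.7]
orientation: [0.707, 0.707, 0.001, 0.001]
ft_force: [0.5, 0.1, -0.1]
opening: 0.761
finger_force: 0.0
```

Run:
```python
from f import *
p,d=cap('side');W=world('side',d);z=W[...,2]
nr=np.hypot(W[...,0]-521,W[...,1]-6)<62
st=env.state();print(st['position'],st['ft_force'])
m=nr&(z>107)&(z<119); print(m.sum(),W[m].mean(0),np.percentile(W[m][:,2],[20,50,80]),fit('side',m,[(110,52),(114,52)],[521,6.]))
Y,X=np.indices(z.shape)
m=(np.hypot(X-230,Y-259)<22)&(z>3.5)
# cone: skirt 0..28 R25, dome profile unknown: use skirt points only
print('reamer side',m.sum(),fit('side',m,[(0,25),(28,25)],[607,254.],(np.hypot(X-230,Y-259)<30)&(z>32)))
p,d=cap('top');W=world('top',d);z=W[...,2]
Y,X=np.indices(z.shape)
for nm,(u,v),ds in (('reamer',(230,154),[(0,25),(28,25)]),):
    m=(np.hypot(X-u,Y-v)<20)&(z>6); print('top',nm,m.sum(),fit('top',m,ds,[605,252.]))
```

```text
[524.13336651   5.98788108 432.01907303] [2.47388837 0.7178977  4.96317805]
604 [517.61188507  10.96902352 114.26894777] [112.60515294 114.32744641 116.03920741] (array([523.19,   5.19]), 92, np.float64(0.2))
reamer side 455 (array([612.76, 254.07]), 13, np.float64(0.27))
top reamer 285 (array([607.8 , 253.67]), 54, np.float64(0.3))
```

Request:
apply_moves:
  claw: [72, 72, 72, 72, 72, 72, 72, 72, 72, 72]
  translation:
    - [25, 9, 0]
    - [50, 17, 10]
    - [50, 18, 20]
    - [50, 18, 30]
    - [50, 18, 30]
    - [25, 8, 35]
    - [0, 0, 45]
    - [0, 0, 45]
    - [0, 0, 20]
    - [0, 0, 0]
  spin: [0, 0, 0, 0, 0, 0, 0, 0, 0, 0]

```text
time: 25.5
position: [609.7, 255.6, 186.3]
orientation: [0.707, 0.707, -0.002, -0.001]
ft_force: [0.6, -1.0, 0.9]
opening: 0.842
finger_force: 0.0
```

Request:
apply_moves:
  claw: [72, 72, 72, 44, 44, 44, 44, 44, 72, 72]
  translation:
    - [0, 0, 7]
    - [0, 0, 4]
    - [0, 0, 0]
    - [0, 0, 0]
    - [0, 0, 0]
    - [0, 0, 0]
    - [0, 0, 0]
    - [0, 0, 0]
    - [0, 0, 0]
    - [0, 0, 0]
  spin: [0, 0, 0, 0, 0, 0, 0, 0, 0, 0]
  force: 25

```text
time: 26.75
position: [610.2, 255.9, 176.6]
orientation: [0.707, 0.707, -0.0, -0.0]
ft_force: [-0.4, 0.6, 0.4]
opening: 0.842
finger_force: 0.0
```

Request:
apply_moves:
  claw: [72, 72, 72, 72, 72, 72, 72, 72, 72, 72]
  translation:
    - [0, 0, 0]
    - [0, 0, 0]
    - [0, 0, 0]
    - [0, 0, 0]
    - [0, 0, 0]
    - [0, 0, 0]
    - [0, 0, 0]
    - [0, 0, 0]
    - [0, 0, 0]
    - [0, 0, 0]
  spin: [0, -0.175, -0.175, -0.175, -0.175, -0.175, -0.175, -0.175, -0.175, -0.171]

```text
time: 28.0
position: [610.4, 256.0, 176.8]
orientation: [-0.003, 1.0, -0.0, -0.0]
ft_force: [0.3, 0.1, -0.1]
opening: 0.841
finger_force: 0.0
```

Request:
apply_moves:
  claw: [72, 44, 44, 44, 44, 44, 44, 44, 44, 44]
  translation:
    - [0, 0, 0]
    - [0, 0, 0]
    - [0, 0, 0]
    - [0, 0, 0]
    - [0, 0, 0]
    - [0, 0, 0]
    - [0, 0, -20]
    - [0, 0, -50]
    - [0, 0, -60]
    - [0, 0, -60]
  spin: [0, 0, 0, 0, 0, 0, 0, 0, 0, 0]

```text
time: 29.25
position: [610.1, 255.9, 369.9]
orientation: [-0.0, 1.0, 0.0, 0.0]
ft_force: [0.6, 0.7, -1.2]
opening: 0.571
finger_force: 26.4
```

Request:
apply_moves:
  claw: [44, 44, 44, 44, 44, 44, 44, 44, 44, 44]
  translation:
    - [9, -25, 0]
    - [18, -50, 0]
    - [17, -50, 0]
    - [18, -50, 0]
    - [17, -50, 0]
    - [8.5, -24.5, 0]
    - [0, 0, 0]
    - [0, 0, 0]
    - [0, 0, 0]
    - [0, 0, 0]
  spin: [0, 0, 0, 0, 0, 0, 0, 0, 0, 0]

```text
time: 30.5
position: [523.4, 7.3, 367.2]
orientation: [-0.001, 1.0, 0.0, -0.0]
ft_force: [-0.8, -0.6, -1.6]
opening: 0.57
finger_force: 26.4
```

Request:
apply_moves:
  claw: [44, 44, 44, 44, 44, 44, 44, 44, 44, 44]
  translation:
    - [0.9, -0.9, 0]
    - [0, 0, 10]
    - [0, 0, 10]
    - [0, 0, 8]
    - [0, 0, 5]
    - [0, 0, 3]
    - [0, 0, 2]
    - [0, 0, 2]
    - [0, 0, 2]
    - [0, 0, 0]
  spin: [0, 0, 0, 0, 0, 0, 0, 0, 0, 0]

```text
time: 31.75
position: [522.2, 5.6, 325.1]
orientation: [-0.0, 1.0, 0.0, -0.0]
ft_force: [-0.1, 0.1, -0.4]
opening: 0.576
finger_force: 26.4
```

Request:
apply_moves:
  claw: [44, 44, 44, 44, 44, 44, 44, 44, 44, 44]
  translation:
    - [0, 0.6, 0]
    - [0, 0, 1]
    - [0, 0, 1]
    - [0, 0, 1]
    - [0, 0, 0.5]
    - [0, 0, 0]
    - [0, 0, 0]
    - [0, 0, 0]
    - [0, 0, 0]
    - [0, 0, 0]
  spin: [0, 0, 0, 0, 0, 0, 0, 0, 0, 0]

```text
time: 33.0
position: [522.2, 6.2, 321.7]
orientation: [-0.0, 1.0, -0.0, 0.0]
ft_force: [-0.8, -1.9, 1.6]
opening: 0.571
finger_force: 26.6
```

Request:
apply_moves:
  claw: [44, 44, 44, 44, 44, 44, 44, 44, 44, 44]
  translation:
    - [0, -0.4, 0]
    - [0, 0, 0.5]
    - [0, 0, 0.5]
    - [0, 0, 0.5]
    - [0, 0, 0]
    - [0, 0, 0]
    - [0, 0, 0]
    - [0, 0, 0]
    - [0, 0, 0]
    - [0, 0, 0]
  spin: [0, 0, 0, 0, 0, 0, 0, 0, 0, 0]

```text
time: 34.25
position: [522.3, 5.8, 320.4]
orientation: [-0.0, 1.0, -0.0, 0.0]
ft_force: [-3.1, -1.2, 5.9]
opening: 0.571
finger_force: 27.0
```

Request:
apply_moves:
  claw: [44, 44, 44, 44, 44, 44, 44, 44, 44, 44]
  translation:
    - [0.4, 0, 0]
    - [0, 0, 0.3]
    - [0, 0, 0]
    - [0, 0, 0]
    - [0, 0, 0]
    - [0, 0, 0]
    - [0, 0, 0]
    - [0, 0, 0]
    - [0, 0, 0]
    - [0, 0, 0]
  spin: [0, 0, 0.05, 0.05, 0.05, 0.05, 0, 0, 0, 0]

```text
time: 35.5
position: [522.2, 5.3, 319.4]
orientation: [0.099, 0.995, -0.001, 0.001]
ft_force: [1.1, -5.3, -1.0]
opening: 0.568
finger_force: 26.3
```

```bash
python3 -c "
from cell import env
s=env.state();print(s['position'],s['ft_force'],s['ft_torque'])"
```

```text
[522.24070142   5.25994139 319.35184804] [ 1.09996247 -5.33229721 -1.04828932] [-0.88289101 -0.32322966  0.02991201]
```

Request:
apply_moves:
  claw: [44, 44, 44, 44, 44, 44, 44, 44, 44, 44]
  translation:
    - [-0.1, -0.6, 0]
    - [0, 0, 0.5]
    - [0, 0, 0.5]
    - [0, 0, 0.5]
    - [0, 0, 0]
    - [0, 0, 0]
    - [0, 0, 0]
    - [0, 0, 0]
    - [0, 0, 0]
    - [0, 0, 0]
  spin: [0, 0, 0, 0, 0, 0, 0, 0, 0, 0]

```text
time: 36.75
position: [522.1, 4.9, 318.8]
orientation: [0.1, 0.995, -0.0, 0.001]
ft_force: [2.1, -4.9, 1.3]
opening: 0.571
finger_force: 26.5
```

```bash
python3 -c "
from cell import env
s=env.state();print(s['position'],s['ft_force'],s['ft_torque'])"
```

```text
[522.07340702   4.93756662 318.77147217] [ 2.06796669 -4.87042731  1.32971801] [-0.92459755 -0.35354923  0.02384708]
```

Request:
apply_moves:
  claw: [44, 44, 44, 44, 44, 44, 44, 44, 44, 44]
  translation:
    - [-0.4, -0.7, 0]
    - [0, 0, 0]
    - [0, 0, 0.5]
    - [0, 0, 0.5]
    - [0, 0, 0.5]
    - [0, 0, 0]
    - [0, 0, 0]
    - [0, 0, 0]
    - [0, 0, 0]
    - [0, 0, 0]
  spin: [0, 0, 0, 0, 0, 0, 0, 0, 0, 0]

```text
time: 38.0
position: [522.0, 4.4, 316.8]
orientation: [0.1, 0.995, -0.0, -0.0]
ft_force: [0.6, -4.7, 0.4]
opening: 0.575
finger_force: 26.5
```

```bash
python3 -c "
from cell import env
s=env.state();print(s['position'],s['ft_force'],s['ft_torque'])"
```

```text
[521.97449137   4.40897322 316.79157062] [ 0.6106708  -4.68809491  0.4409832 ] [-0.64798028 -0.19971906  0.02603687]
```

Request:
apply_moves:
  claw: [44, 44, 44, 44, 44, 44, 44, 44, 44, 44]
  translation:
    - [-0.3, -0.6, 0]
    - [0, 0, 0.5]
    - [0, 0, 1]
    - [0, 0, 1]
    - [0, 0, 1]
    - [0, 0, 0.5]
    - [0, 0, 0]
    - [0, 0, 0]
    - [0, 0, 0]
    - [0, 0, 0]
  spin: [0, 0, 0, 0, 0, 0, 0, 0, 0, 0]

```text
time: 39.25
position: [522.2, 3.8, 312.9]
orientation: [0.1, 0.995, 0.0, 0.0]
ft_force: [-0.3, 0.7, -0.4]
opening: 0.573
finger_force: 26.5
```

```bash
python3 -c "
from cell import env
s=env.state();print(s['position'],s['ft_force'],s['ft_torque'])"
```

```text
[522.22536538   3.81343539 312.90154311] [-0.31733517  0.7122243  -0.35866403] [ 0.01096478 -0.02104236  0.02651975]
```

Request:
apply_moves:
  claw: [44, 44, 44, 44, 44, 44, 44, 44, 44, 44]
  translation:
    - [0, 0, 1]
    - [0, 0, 1]
    - [0, 0, 1]
    - [0, 0, 0.5]
    - [0, 0, 0.5]
    - [0, 0, 0.5]
    - [0, 0, 0]
    - [0, 0, 0]
    - [0, 0, 0]
    - [0, 0, 0]
  spin: [0, 0, 0, 0, 0, 0, 0, 0, 0, 0]

```text
time: 40.5
position: [522.2, 3.8, 309.2]
orientation: [0.1, 0.995, -0.0, 0.0]
ft_force: [-3.5, 0.6, 5.3]
opening: 0.572
finger_force: 27.0
```

Request:
apply_moves:
  claw: [55, 72, 72, 72, 72, 72, 72, 72, 72, 72]
  translation:
    - [0, 0, 0]
    - [0, 0, 0]
    - [0, 0, 0]
    - [0, 0, 0]
    - [0, 0, -5]
    - [0, 0, -30]
    - [0, 0, -50]
    - [0, 0, -50]
    - [0, 0, 0]
    - [0, 0, 0]
  spin: [0, 0, 0, 0, 0, 0, 0, 0, 0, 0]

```text
time: 41.75
position: [522.1, 3.8, 443.5]
orientation: [0.1, 0.995, 0.0, 0.0]
ft_force: [-0.5, -0.2, -0.8]
opening: 0.842
finger_force: 0.0
```

Run:
```python
from f import *
p,d=cap('side');W=world('side',d);z=W[...,2]
st=env.state();print(st['time'],st['position'],st['ft_force'],st['opening'])
nr=np.hypot(W[...,0]-521,W[...,1]-6)<70
t=nr&(z>150)&(z<205)&(np.hypot(W[...,0]-521,W[...,1]-6)<30)
print('top z',np.sort(W[t][:,2])[-8:].round(1),W[t][W[t][:,2]>185].mean(0))
for lo,hi in ((82,87),(111,118)):
    m=nr&(z>lo)&(z<hi);q=W[m];A=np.c_[q[:,:2]-[521,6],np.ones(len(q))];print(lo,len(q),np.linalg.lstsq(A,q[:,2],rcond=None)[0].round(3))
cv2.imwrite('pics/end.png',cv2.resize(p[110:260,240:400],(640,600),interpolation=cv2.INTER_CUBIC))
```

```text
41.8 [521.78492535   3.79993223 442.28000268] [-0.57786056  0.58024499  0.11982698] 0.8441832961900865
top z [193.3 193.4 193.5 193.7 194.  195.1 195.9 196.1] [519.49128352   8.61066451 189.74825418]
82 249 [-0.0000e+00  6.0000e-03  8.4251e+01]
111 489 [ 2.00000e-03 -5.00000e-03  1.14386e+02]
```

View pics/end.png

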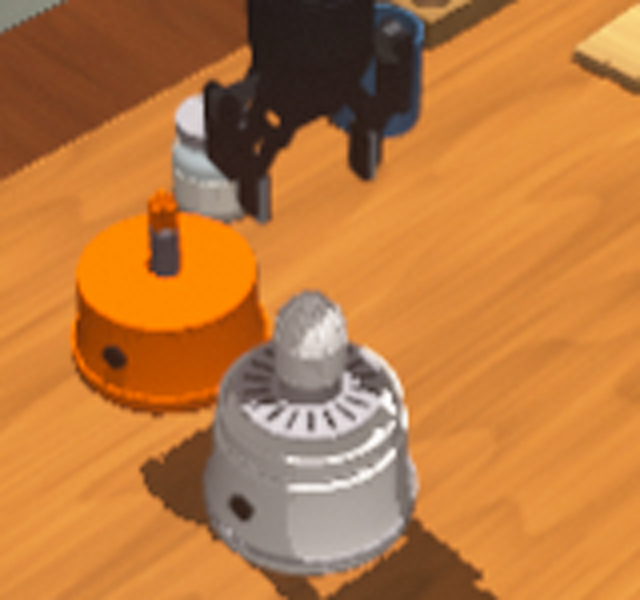

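The cone sits upright on the sieve at (312,345) in the crop. Its top is at about 194 mm (132 + 62), the sieve and collector are flat, and the gripper is clear. Handing in.

```bash
python3 -c "
from cell import env
print(env.sign_off())"
```

```text
the job is handed in; nothing more can be done
None
```

The press is assembled and handed in at about 42 s: collector, sieve and cone are stacked flat, the cone dropped onto the drive and measures at its home height, and the gripper has let go and is clear of everything.

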